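# Load the V-block and hold a shaft stub for tack welding

## Task

First set the steel V-block fully down, flat on the sprung plate of the welding fixture with the plate's two pegs up in its two holes, and let go of it. Then take the round shaft stub from its wooden chock, lay it lengthwise in the V, sticking out about equally at both ends, and press it down with about 15 N so that it bears evenly on both faces of the V and the sprung plate sinks about half its travel. Finish while still holding the shaft pressed down like that (do not let go at the end), and leave the hammer, the cardboard box and the flange where they are.

Things in the scene. Friction and masses are not known exactly. Their poses are not given: they have to be found in the camera images.
- vblock: Loose V-block of smooth ground steel, 0.7 kg, 110 long (x) x 56 wide (y) x 48 high (z) mm. Origin: centre of its underside, z up; starts upright on the bench. Its middle 60 mm is a low waist, 56 mm wide, 28 mm high, flat on top with upright sides, with two vertical through holes, 12 mm diameter, at x = +20 and -20 mm, y = 0. At each end (|x| 30 to 55 mm) stands a V. A half turn makes no difference.
- v_axis (a point): Point of the V-block at x = 0, y = 0, z = 52 mm in its frame, axes as the block's: here lies the middle of the 34 mm shaft when seated, shaft along x. The 90-degree V has its bottom line at z = 28 mm and rises at 45 degrees to y = +-20, z = 48 mm. Between the two Vs is a 60 mm long gap, open above the waist, where the shaft can be gripped.
- v_face_a: The sloping V face on the +y side of the V-block (both ends of it), part of the block. Origin on the line where the shaft touches: y = +12, z = 40 mm in the block's frame, x = 0; axes as the block's.
- v_face_b: The sloping V face on the -y side of the V-block (both ends of it), part of the block. Origin on the line where the shaft touches: y = -12, z = 40 mm in the block's frame, x = 0; axes as the block's.
- fixture: Welding fixture fixed to the bench: a grey painted base 130 (x) x 100 (y) x 18 mm carrying the sprung bare metal plate above it. Origin: centre of its underside, z up.
- plate_top (a point): Centre of the top face of the sprung bare metal plate (130 x 80 x 8 mm, long along x), 40 mm above the bench when unloaded; axes as the fixture's. Two upright steel pegs, 10 mm diameter, 16 mm high with the top 4 mm tapered, stand on it at x = +20 and -20 mm, y = 0. The V-block sits with its length along x, either way round.
- plate (a joint): How far the sprung plate has sunk, m: 0 up, 0.012 at its stop. Spring 2.5 N/mm with preload: it stays up under the V-block alone, sinks about 1 mm (0 to 2) under block and resting shaft, then 1 mm more for each 2.5 N pressed, so about 7 mm in all at 15 N.
- shaft_center (a point): Middle of the loose, smooth ground steel shaft stub, on its axis: solid cylinder 34 mm diameter, 150 mm long, about 0.5 kg. Its own x runs along the shaft.
- shaft: The same shaft stub; origin 17 mm off its axis at mid-length (at the underside as it first lies), x along the shaft. It starts lying level on the chock, its axis 31 mm above the bench.
- chock: Wooden chock fixed to the bench, 150 (x) x 70 (y) mm; two notched cross pieces, 22 mm thick, at x = +55 and -55 mm, 25 mm high with side lugs from |y| = 20 to 34 mm, carry the shaft along x. Between them (88 mm gap) only a 30 mm wide, 6 mm high strip. Origin: centre of its underside.
- hammer: Bystander: hammer, 240 mm long, lying on the bench. Origin: under its middle.
- rod_box: Bystander: closed plain cardboard box of welding rods with a paper sleeve at one end, 60 x 200 x 35 mm. Origin: centre of its underside.
- flange: Bystander: dark steel ring, 100 mm outside, 56 mm inside diameter, 22 mm high. Origin: centre of its underside.
There are look-alikes about, which are no part of the job. What is shaped like the vblock but black, blue or pink is not meant.

How it is judged:
By the outcome, as a careful person would: the job done as asked, in the order asked, and still so for the second after the job is handed in, while the arm keeps its last pose, push and grip.
It also fails if it takes over 72 s, if anything falls off the work surface, if the arm or the gripper's body presses on something with over 40 N, if the wrist force passes 120 N, or if a joint passes its speed limit or range.

## Robot

A 6-joint arm with a two-finger parallel gripper is mounted at the origin on the work surface. World frame = base frame: x ahead of the robot, y to its left, z up, the work surface at z = 0. Lengths are in m, angles in degrees, forces in N, time in s.
With the tool pointing down it reaches from about 0.4 to 0.825 m from the base axis. Payload 7 kg.
Tool frame: the origin (TCP) lies at the very end of the fingers, on their centre line; the grasp point (between the pads) lies behind it (r.grasp_offset is the z of the grasp point in the tool frame, in m); z points along the fingers, y is the direction in which the jaws open and shut (so a half turn about z gives the same grasp; the last joint's range is limited). The gripper opens to 88 mm and grips with 3 to 60 N. Pads are 19 mm wide; open, the fingers measure 130 mm over their backs; the gripper's body (78 mm by 193 mm) begins 47 mm behind the grasp point.
Start: joints at [82.225, 20.546, 0.682, 0, -70.136, -16.507], TCP at [0.278, 0.615, 0.227] pointing down, gripper open.
Joint ranges: [-176.03, 176.03], [-82.01, 121.73], [-58.28, 71.71], [-173.87, 95.51], [-174.79, -0.11], [-173.66, 173.66]. Speed limits (degrees/s): [136.94, 136.94, 172.46, 180, 180, 180].

## Interface

Orientations are given as [roll, pitch, yaw] about the fixed x, y, z axes, in that order (R = Rz(yaw) Ry(pitch) Rx(roll)).
In Python, from plant import r gives the robot as it stands. The module is installed in compiled form; this text tells all that it offers.
- The arm moves only by the tool servo_tool, never from a script. Its argument "targets" is a list of rows, each an object of numbers: "dx", "dy", "dz": the shift along the world's x, y, z in cm; "spin": the turn about the world's z in rad; "grip": the opening in per cent of the stroke, from 0 (shut) to 100 (fully open). A call has exactly 10 rows; each row is the pose to reach, as a shift and turn from the pose commanded when the call began; what a row does not reach only later rows make up. A row lasts 1/12 s, in which the tool goes at most 41.7 mm and 7.16 degrees, less where a joint would pass 70% of its speed; a pose out of reach is approached as far as the arm can. A call with a gripper value outside its range is refused whole. The fingers move at their own pace and stop on an object; "squeeze" is the grip in N (left out, the last holds). Time passes only in rows, so rows that repeat a pose let the fingers close, or fill a call up. It gives the time, the measured TCP pose, the force and the opening at its end, in the units of the state.
- r.get_state(): the state, without advancing time (a new reading comes with each control period).
- r.capture(name): name is "scene" or "top" or "wrist"; returns the picture (384x512x3 uint8, blue, green, red); there is no depth.
- r.get_calibration(name): a dict with "K" (3x3 intrinsics, pixels), "extrinsics" (4x4, takes a point from camera to world coordinates). Camera axes: x right, y down, z forward; pixel columns grow to the right and rows downward; lengths in m; the calibration is good to about 2 mm. The wrist camera is an equidistant fisheye: a pixel r from the principal point sees the ray r / f radians off the axis. A picture is of the moment at which its call begins: read the wrist's pose just before it. get_calibration takes no time and is no camera call; for the wrist camera it gives the pose at the moment of the call.
- r.close_job(): hands the job in, once; it reports no verdict.
Trained networks look in the newest picture that a camera, given by its name, has taken for a name from the list of things; names that differ only in an ending like _2 or _b are one class to them, and where a whole thing is asked for, a point or a joint stands for the part that bears it (a point fixed in the world has none). Each returns a list of dicts, best first, with "p" (0 to 1); they miss things now and then, are a little off and sometimes report something else, mostly with a low value. They report only what shows in the picture. A call takes as long as a camera call. They do not tell look-alikes from the thing itself.
- r.cut_out(name, camera): "mask" (384x512 bool, what is visible of it) and "extent" ([left, top, right, bottom] in pixels, round what is visible of it).
The state is a dict: "time_s": time; "joints": joint angles; "qd": joint speeds; "joint_torque": joint torques, N m; "tcp_pos": TCP position; "eef_rot": TCP orientation; "contact_force": force on the tool from outside, world axes, zero at the start; "moment": the same for the moment, N m; "gripper_width": finger opening in m.
Only numpy, scipy, OpenCV 4.12 (cv2) and the standard library are available. Lean on these libraries where they do the work, as an engineer would, in place of code of your own. Each camera call takes 0.05 s, during which the arm holds its last target. There are 200 camera calls.

## Working session

There is one attempt and no reset: what is moved stays moved. The work goes in short steps, Python scripts to look and compute and a tool call to move; the robot and the scene stay as the last step left them, time stands still between calls to the robot, and variables do not carry over. Pictures are saved under pics/ and viewed, about 8 in all and at most 12, crops included, and the job is handed in when it is done.

Besides the shell and the picture viewer there is one more tool, called as name([rows], argument=value, ...), one row to a line, values as JSON. servo_tool: Moves the arm, as the interface text tells. Its arguments: {"type":"object","properties":{"targets":{"type":"array"},"squeeze":{"type":"number"}},"required":["targets"]}

```bash
mkdir -p pics
python3 - <<'E'
from plant import r
import cv2,numpy as np
print(r.get_state(), r.grasp_offset)
a=r.capture("scene");b=r.capture("top")
cv2.imwrite("pics/s.png",a);cv2.imwrite("pics/t.png",b)
for n in ["scene","top"]:
    c=r.get_calibration(n);print(n,np.round(c["K"],1).tolist(),np.round(c["extrinsics"],3).tolist())
    for k in ["vblock","fixture","shaft","chock","hammer","flange","plate"]:
        print(k,[(round(d["p"],2),[int(v) for v in d["extent"]]) for d in r.cut_out(k,n)][:4])
E
```

```text
{'time_s': 0.0, 'joints': array([ 8.22246462e+01,  2.05913496e+01,  6.32737162e-01, -2.01048930e-02,
       -7.01376415e+01, -1.65065251e+01]), 'qd': array([ 0.0293903 , -0.06867293, -0.07302557, -0.06020329,  0.01627719,
        0.13660375]), 'joint_torque': array([-1.28293336e-04, -5.82719064e+01,  2.93063235e+01,  6.99720696e+00,
        7.16366252e-03, -1.52031243e-04]), 'tcp_pos': array([0.27740203, 0.61480366, 0.22561585]), 'eef_rot': array([ 1.79902343e+02, -9.22985329e-03, -2.42887178e+01]), 'contact_force': array([-0.14195336,  0.57784335,  0.78582656]), 'moment': array([ 0.00130521, -0.01849651,  0.03126935]), 'gripper_width': 0.08773085034387029} -0.0188
scene [[463.4, 0.0, 251.9], [0.0, 463.4, 197.7], [0.0, 0.0, 1.0]] [[0.354, 0.762, -0.543, 1.134], [0.935, -0.298, 0.192, -0.271], [-0.015, -0.576, -0.817, 0.964], [0.0, 0.0, 0.0, 1.0]]
vblock [(0.97, [90, 152, 131, 196]), (0.93, [132, 190, 175, 240]), (0.78, [79, 236, 139, 289]), (0.58, [192, 219, 244, 266])]
fixture [(0.86, [227, 155, 286, 215])]
shaft [(0.6, [349, 146, 383, 194])]
chock [(0.59, [340, 153, 385, 204])]
hammer [(0.61, [370, 200, 435, 292]), (0.43, [143, 194, 171, 229]), (0.42, [228, 156, 285, 213])]
flange [(0.61, [292, 256, 338, 300])]
plate [(0.59, [231, 157, 282, 205])]
top [[452.9, 0.0, 255.1], [0.0, 452.9, 194.3], [0.0, 0.0, 1.0]] [[0.013, -0.989, 0.15, 0.332], [-1.0, -0.016, -0.021, -0.038], [0.024, -0.15, -0.988, 1.346], [0.0, 0.0, 0.0, 1.0]]
vblock [(0.87, [271, 157, 307, 196]), (0.78, [352, 167, 390, 207]), (0.7, [317, 195, 346, 237]), (0.6, [339, 254, 373, 296])]
fixture [(0.66, [221, 192, 261, 239])]
shaft [(0.86, [140, 162, 156, 217])]
chock [(0.67, [139, 168, 162, 212])]
hammer [(0.69, [130, 82, 165, 161])]
flange [(0.78, [221, 105, 252, 138])]
plate []
```

View pics/s.png

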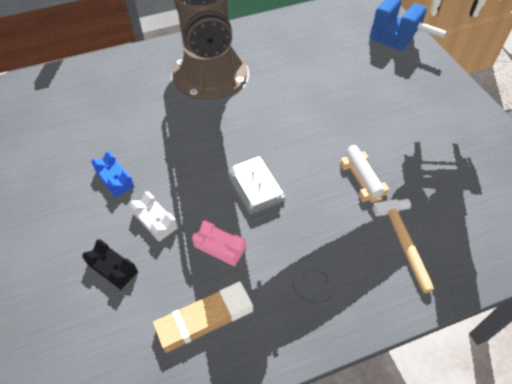

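View pics/t.png

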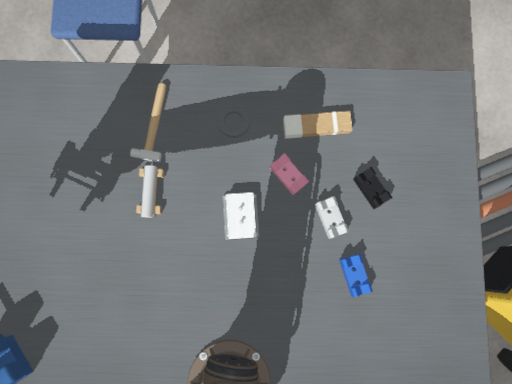

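Scene picture: V-block look-alikes are blue (112,174), black (110,265) and pink (220,243). The bare steel one is at (153,216), and at (331,217) in the top view. The fixture is at (257,185), the shaft on its chock at (365,172), and the hammer head lies close to the chock at (391,207). Next I fit poses to the masks and make a close crop of the chosen block.

```bash
cat > h.py <<'E'
from plant import r
import cv2,numpy as np
from scipy.optimize import minimize
def box(x0,x1,y0,y1,z0,z1): return np.array([[x,y,z] for x in(x0,x1) for y in(y0,y1) for z in(z0,z1)])/1000
a=np.linspace(0,2*np.pi,24,endpoint=False)
M={"vblock":box(-55,55,-28,28,0,48),
"fixture":np.vstack([box(-65,65,-50,50,0,18),box(-65,65,-40,40,32,40)]),
"shaft":np.vstack([np.c_[np.full(24,s*.075),.017*np.cos(a),.031+.017*np.sin(a)] for s in(-1,1)])}
def proj(P,cal,fish):
    T=np.linalg.inv(cal["extrinsics"]);c=P@T[:3,:3].T+T[:3,3];K=np.array(cal["K"])
    if fish:
        rr=np.hypot(c[:,0],c[:,1]);th=np.arctan2(rr,c[:,2]);n=c[:,:2]*(th/np.maximum(rr,1e-9))[:,None]
    else: n=c[:,:2]/c[:,2:]
    return n*[K[0,0],K[1,1]]+K[:2,2]
def back(uv,cal,fish,z):
    K=np.array(cal["K"]);E=np.array(cal["extrinsics"]);n=(np.atleast_2d(uv)-K[:2,2])/[K[0,0],K[1,1]]
    if fish:
        th=np.linalg.norm(n,axis=1,keepdims=True);d=np.c_[n/np.maximum(th,1e-9)*np.sin(th),np.cos(th)]
    else: d=np.c_[n,np.ones(len(n))]
    d=d@E[:3,:3].T; return E[:3,3]+d*((z-E[2,3])/d[:,2])[:,None]
def place(P,q):
    c,s=np.cos(q[2]),np.sin(q[2]);return P@np.array([[c,s,0],[-s,c,0],[0,0,1]])+[q[0],q[1],0]
def fit(name,views):  # views: (mask,cal,fish)
    S=4;H=[]
    for m,c,f in views:
        cs=cv2.findContours(m.astype(np.uint8),cv2.RETR_EXTERNAL,cv2.CHAIN_APPROX_NONE)[0]
        h=cv2.convexHull(max(cs,key=cv2.contourArea));I=np.zeros((384*S,512*S),np.uint8)
        cv2.fillPoly(I,[h*S+S//2],1);I=cv2.dilate(I,np.ones((S,S)));H.append(I)
    def cost(q):
        t=0
        for I,(m,c,f) in zip(H,views):
            J=np.zeros_like(I);p=proj(place(M[name],q),c,f)
            cv2.fillPoly(J,[cv2.convexHull(((p+.5)*S).astype(np.int32))],1);t+=1-(I&J).sum()/(I|J).sum()
        return t
    m,c,f=views[0];p0=back(np.argwhere(m).mean(0)[::-1],c,f,.025)[0]
    best=min((minimize(cost,[p0[0],p0[1],y],method="Nelder-Mead",options=dict(initial_simplex=np.array([[0,0,0],[.015,0,0],[0,.015,0],[0,0,.3]])+[p0[0],p0[1],y])) for y in np.arange(0,3.1,.4)),key=lambda o:o.fun)
    q=best.x;return q[0],q[1],np.degrees(q[2]),best.fun
E
python3 - <<'E'
from h import *
im={n:r.capture(n) for n in("scene","top")}
for k in M:
    V=[]
    for n in im:
        D=r.cut_out(k,n)
        if k=="vblock":  # bare steel: bright, unsaturated
            D=sorted(D,key=lambda d:-np.min(im[n][d["mask"]].mean(0)))
        if not D: print("no",k,n);continue
        V.append((D[0]["mask"],r.get_calibration(n),False))
    print(k,[np.round(fit(k,[v]),3).tolist() for v in V],np.round(fit(k,V),3))
for n in["hammer","rod_box","flange"]:
    D=r.cut_out(n,"top")
    if D: l,t,rr,b=D[0]["extent"];print(n,D[0]["p"],np.round(back([[l,t],[rr,b]],r.get_calibration("top"),0,.02),3).tolist())
cv2.imwrite("pics/c.png",np.hstack([cv2.resize(im["scene"][150:280,80:250],None,fx=3,fy=3)[:390],]))
E
```

```text
vblock [[0.472, -0.294, 201.36, 0.038], [0.466, -0.293, 21.963, 0.042]] [ 0.467 -0.294 21.969  0.141]
fixture [[0.47, -0.025, 185.493, 0.027], [0.468, -0.026, 184.173, 0.036]] [ 4.69000e-01 -2.50000e-02  1.85002e+02  7.50000e-02]
shaft [[0.537, 0.245, -1.463, 0.04], [0.536, 0.244, -0.433, 0.082]] [ 0.537  0.245 -1.454  0.132]
hammer 0.79 [[0.867, 0.317, 0.02], [0.628, 0.191, 0.02]]
rod_box 0.71 [[0.786, -0.154, 0.02], [0.705, -0.362, 0.02]]
flange 0.85 [[0.803, 0.043, 0.02], [0.714, -0.047, 0.02]]
```

View pics/c.png

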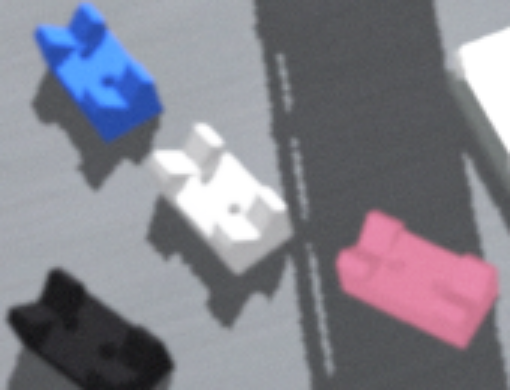

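The crop shows the bare steel block, with its V ends and a hole, at about (220,205) in the crop. Colours clearly separate the blue, black and pink ones. On the way there I'll pass over the shaft and fixture and take wrist looks.

servo_tool([
  {"dx": 26, "dy": -37, "dz": 0, "spin": 0.41, "grip": 100},
  {"dx": 26, "dy": -37, "dz": 0, "spin": 0.41, "grip": 100},
  {"dx": 26, "dy": -37, "dz": 0, "spin": 0.41, "grip": 100},
  {"dx": 26, "dy": -37, "dz": 0, "spin": 0.41, "grip": 100},
  {"dx": 26, "dy": -37, "dz": 0, "spin": 0.41, "grip": 100},
  {"dx": 26, "dy": -37, "dz": 0, "spin": 0.41, "grip": 100},
  {"dx": 26, "dy": -37, "dz": 0, "spin": 0.41, "grip": 100},
  {"dx": 26, "dy": -37, "dz": 0, "spin": 0.41, "grip": 100},
  {"dx": 26, "dy": -37, "dz": 0, "spin": 0.41, "grip": 100},
  {"dx": 26, "dy": -37, "dz": 0, "spin": 0.41, "grip": 100},
])

```text
time_s: 2.18
tcp_pos: [0.518, 0.2726, 0.227]
eef_rot: [-180.0, -0.0, -0.8]
contact_force: [0.4, 0.8, -0.1]
gripper_width: 0.0877
```

Run:
```python
from h import *
s=r.get_state();print(s["time_s"],s["tcp_pos"],s["eef_rot"])
c=r.get_calibration("wrist");im=r.capture("wrist");cv2.imwrite("pics/w1.png",im);print(np.round(c["K"],1).tolist(),np.round(c["extrinsics"],3).tolist())
for k in M:
  for d in r.cut_out(k,"wrist")[:3]:
    print(k,round(d["p"],2),d["extent"],np.round(fit(k,[(d["mask"],c,True)]),3) if k!="vblock" else "")
np.save("pics/w1.npy",c["extrinsics"])
```

```text
2.1833 [0.5179834  0.27257774 0.22700995] [-1.79967741e+02 -3.48086313e-02 -7.73539562e-01]
[[297.3, 0.0, 258.5], [0.0, 297.3, 185.5], [0.0, 0.0, 1.0]] [[-0.013, -0.97, -0.244, 0.582], [-1.0, 0.012, 0.004, 0.272], [-0.001, 0.244, -0.97, 0.385], [0.0, 0.0, 0.0, 1.0]]
vblock 0.8 [494.7, 84.3, 509.3, 140.9] 
fixture 0.87 [423.0, 152.0, 485.9, 196.9] [ 4.8800e-01 -4.0000e-02  9.2976e+01  4.4900e-01]
shaft 0.92 [267.5, 85.5, 298.7, 215.8] [ 0.537  0.246 -1.461  0.048]
shaft 0.53 [225.0, 2.1, 302.6, 75.2] [  0.703   0.248 188.479   0.474]
```

View pics/w1.png

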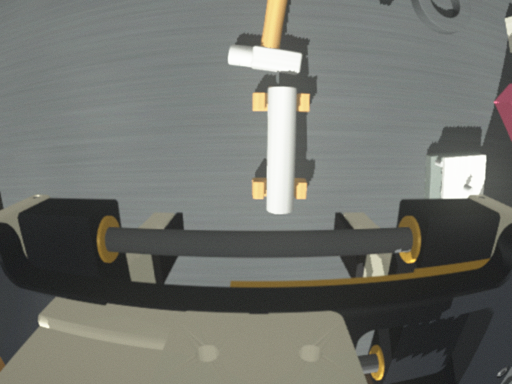

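The wrist view shows the shaft on its chock from (281,85) to (281,215). The hammer head is just beyond its far end at (265,58), and the fixture is at (458,175).

servo_tool([
  {"dx": -7, "dy": -30, "dz": -4, "spin": 0.1, "grip": 100},
  {"dx": -7, "dy": -30, "dz": -4, "spin": 0.1, "grip": 100},
  {"dx": -7, "dy": -30, "dz": -4, "spin": 0.1, "grip": 100},
  {"dx": -7, "dy": -30, "dz": -4, "spin": 0.1, "grip": 100},
  {"dx": -7, "dy": -30, "dz": -4, "spin": 0.1, "grip": 100},
  {"dx": -7, "dy": -30, "dz": -4, "spin": 0.1, "grip": 100},
  {"dx": -7, "dy": -30, "dz": -4, "spin": 0.1, "grip": 100},
  {"dx": -7, "dy": -30, "dz": -4, "spin": 0.1, "grip": 100},
  {"dx": -7, "dy": -30, "dz": -4, "spin": 0.1, "grip": 100},
  {"dx": -7, "dy": -30, "dz": -4, "spin": 0.1, "grip": 100},
])

```text
time_s: 3.22
tcp_pos: [0.447, -0.0255, 0.1868]
eef_rot: [-180.0, -0.0, 4.9]
contact_force: [1.3, 0.8, 0.9]
gripper_width: 0.0878
```

Run:
```python
from h import *
s=r.get_state();print(s["time_s"],s["tcp_pos"],s["eef_rot"])
c=r.get_calibration("wrist");im=r.capture("wrist")
for k in["fixture"]:
  for d in r.cut_out(k,"wrist")[:1]:
    print(k,round(d["p"],2),d["extent"],np.round(fit(k,[(d["mask"],c,True)]),3))
np.save("pics/w2.npy",c["extrinsics"]);np.save("pics/K.npy",c["K"]);cv2.imwrite("pics/w2raw.png",im)
for x in(-20,20):
  P=place(np.array([[x,0,40],[x,0,56]])/1000,[.469,-.025,np.radians(4.8)]);print(proj(P,c,True).round(1).tolist())
cv2.imwrite("pics/w2.png",cv2.resize(im[60:210,160:360],None,fx=4,fy=4,interpolation=cv2.INTER_CUBIC))
```

```text
3.2167 [ 0.44703855 -0.02553364  0.18682927] [-1.79987180e+02 -4.07261977e-02  4.90904283e+00]
fixture 0.7 [214.1, 91.2, 305.9, 213.1] [ 4.69000e-01 -2.50000e-02  1.84546e+02  2.10000e-02]
[[260.4, 172.1], [260.5, 175.3]]
[[260.5, 133.9], [260.6, 135.1]]
```

View pics/w2.png

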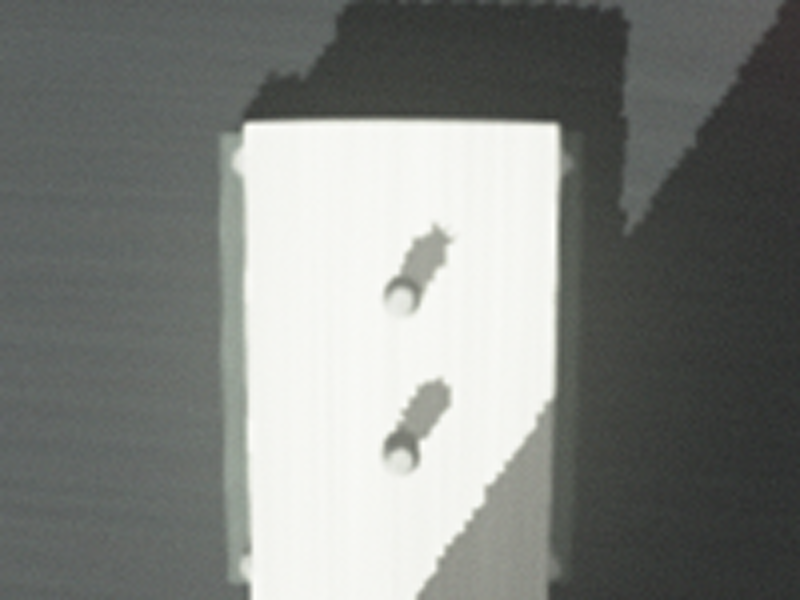

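The crop shows the sprung plate with peg tops at crop (402,297) and (402,458), which are wrist pixels (260.1,133.9) and (260.1,174.1). I'll go to the block with the same relative view so calibration bias cancels.

Run:
```python
from h import *
c=dict(K=np.load("pics/K.npy"),extrinsics=np.load("pics/w2.npy"))
p=back([[260.1,133.9],[260.1,174.1]],c,True,.056);print(p.round(4),p.mean(0),np.degrees(np.arctan2(*(p[0]-p[1])[1::-1])),np.linalg.norm(p[0]-p[1]))
t=np.radians(21.8);print("tcp goal",.469-.022*np.cos(t),-.294-.022*np.sin(t))
```

```text
[[ 0.4901 -0.0227  0.056 ]
 [ 0.4503 -0.0262  0.056 ]] [ 0.47018254 -0.02446095  0.056     ] 5.006364792649668 0.03993184860843626
tcp goal 0.44857331180861987 -0.3021700923821051
```

servo_tool([
  {"dx": 0, "dy": -27.7, "dz": -1, "spin": 0.295},
  {"dx": 0, "dy": -27.7, "dz": -1, "spin": 0.295},
  {"dx": 0, "dy": -27.7, "dz": -1, "spin": 0.295},
  {"dx": 0, "dy": -27.7, "dz": -1, "spin": 0.295},
  {"dx": 0, "dy": -27.7, "dz": -1, "spin": 0.295},
  {"dx": 0, "dy": -27.7, "dz": -1, "spin": 0.295},
  {"dx": 0, "dy": -27.7, "dz": -1, "spin": 0.295},
  {"dx": 0, "dy": -27.7, "dz": -1, "spin": 0.295},
  {"dx": 0, "dy": -27.7, "dz": -1, "spin": 0.295},
  {"dx": 0, "dy": -27.7, "dz": -1, "spin": 0.295},
])

```text
validation failed for argument at $.ta...
```

Run:
```python
from h import *
s=r.get_state();print(s["time_s"],s["tcp_pos"],s["eef_rot"])
c=r.get_calibration("wrist");im=r.capture("wrist")
for d in r.cut_out("vblock","wrist")[:3]:
    print(round(d["p"],2),d["extent"],im[d["mask"]].mean(0).round(),np.round(fit("vblock",[(d["mask"],c,True)]),4))
np.save("pics/w3.npy",c["extrinsics"]);cv2.imwrite("pics/w3raw.png",im)
for x in(-20,20):
  P=place(np.array([[x,0,28]])/1000,[.469,-.294,np.radians(21.8)]);print(proj(P,c,True).round(1).tolist())
cv2.imwrite("pics/w3.png",cv2.resize(im[60:210,160:360],None,fx=4,fy=4,interpolation=cv2.INTER_CUBIC))
```

```text
3.3167 [ 0.44768111 -0.02450053  0.18689167] [-1.79987021e+02 -4.96916912e-02  5.01064785e+00]
0.97 [344.8, 0.5, 438.2, 110.8] [110.  91. 164.] [ 5.96300e-01 -1.64500e-01  4.03928e+01  3.74000e-02]
0.74 [36.7, 25.3, 70.5, 144.7] [149. 155. 154.] [ 0.5365  0.2489 23.138   0.5205]
0.69 [431.0, 128.4, 484.1, 200.0] [175. 181. 179.] [ 0.4698 -0.2905 25.9152  0.3169]
[[466.7, 190.0]]
[[464.3, 161.3]]
```

View pics/w3.png

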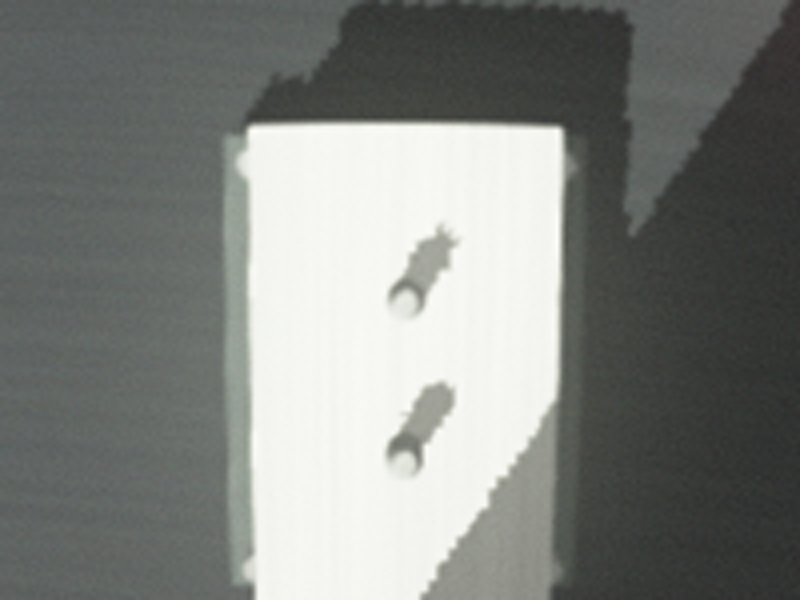

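The move was refused because the rows lacked grip, so this picture shows the fixture again from the settled arm: peg tops at crop (406,302) and (405,461). That makes a better reading.

servo_tool([
  {"dx": 0, "dy": -27.7, "dz": -1, "spin": 0.295, "grip": 100},
  {"dx": 0, "dy": -27.7, "dz": -1, "spin": 0.295, "grip": 100},
  {"dx": 0, "dy": -27.7, "dz": -1, "spin": 0.295, "grip": 100},
  {"dx": 0, "dy": -27.7, "dz": -1, "spin": 0.295, "grip": 100},
  {"dx": 0, "dy": -27.7, "dz": -1, "spin": 0.295, "grip": 100},
  {"dx": 0, "dy": -27.7, "dz": -1, "spin": 0.295, "grip": 100},
  {"dx": 0, "dy": -27.7, "dz": -1, "spin": 0.295, "grip": 100},
  {"dx": 0, "dy": -27.7, "dz": -1, "spin": 0.295, "grip": 100},
  {"dx": 0, "dy": -27.7, "dz": -1, "spin": 0.295, "grip": 100},
  {"dx": 0, "dy": -27.7, "dz": -1, "spin": 0.295, "grip": 100},
])

```text
time_s: 4.25
tcp_pos: [0.4474, -0.3022, 0.1761]
eef_rot: [-180.0, 0.0, 21.8]
contact_force: [-0.2, -0.2, 0.2]
gripper_width: 0.0877
```

Run:
```python
from h import *
import time
c=dict(K=np.load("pics/K.npy"),extrinsics=np.load("pics/w3.npy"))
p=back([[261.1,135.1],[260.9,174.9]],c,True,.056);print(p.mean(0),np.degrees(np.arctan2(*(p[0]-p[1])[1::-1])),np.linalg.norm(p[0]-p[1]))
for i in range(4): r.capture("wrist")   # let the arm settle
s=r.get_state();print(s["time_s"],s["tcp_pos"],s["eef_rot"])
c=r.get_calibration("wrist");im=r.capture("wrist")
for d in r.cut_out("vblock","wrist")[:3]:
    print(round(d["p"],2),d["extent"],im[d["mask"]].mean(0).round(),np.round(fit("vblock",[(d["mask"],c,True)]),4))
np.save("pics/w4.npy",c["extrinsics"])
for x in(-20,20):
  P=place(np.array([[x,0,28]])/1000,[.469,-.294,np.radians(21.8)]);print(proj(P,c,True).round(1).tolist())
cv2.imwrite("pics/w4.png",cv2.resize(im[60:210,160:360],None,fx=4,fy=4,interpolation=cv2.INTER_CUBIC))
```

```text
[ 0.46992937 -0.02438649  0.056     ] 4.852424012318064 0.03958360752201456
4.45 [ 0.44773349 -0.30125737  0.17686836] [ 1.79985614e+02 -2.72631425e-02  2.19803643e+01]
0.93 [241.2, 257.8, 291.0, 284.4] [199. 110.  52.] [  0.3003  -0.3662 203.3868   0.7237]
0.88 [167.3, 0.0, 232.9, 56.5] [138. 115. 209.] [ 5.98500e-01 -1.67700e-01  3.82741e+01  2.65000e-02]
0.8 [229.4, 98.9, 290.1, 211.9] [232. 235. 234.] [ 0.4686 -0.2924 22.1088  0.0244]
[[260.4, 171.4]]
[[260.6, 133.5]]
```

View pics/w4.png

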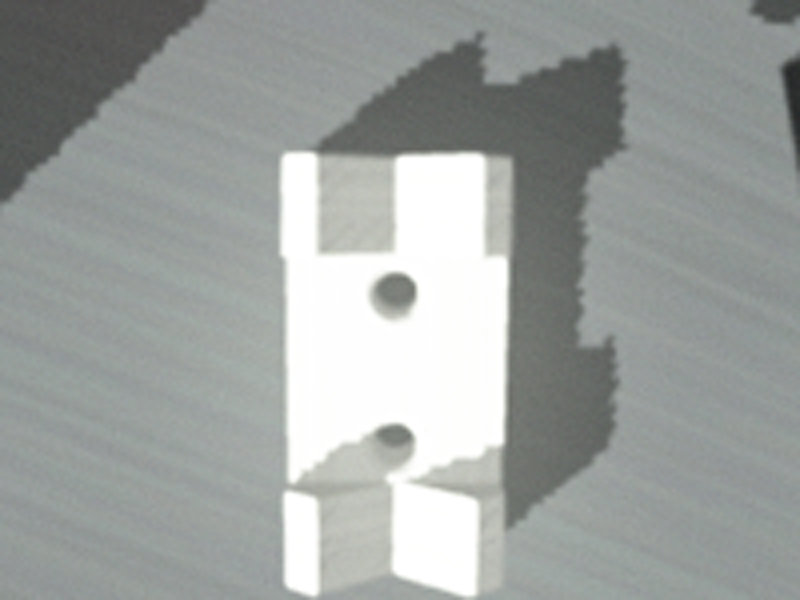

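The close view confirms the steel block, with its hole tops at crop (394,296) and (394,444).

Run:
```python
from h import *
c=dict(K=np.load("pics/K.npy"),extrinsics=np.load("pics/w4.npy"))
p=back([[258.1,133.6],[258.1,170.6]],c,True,.028);m=p.mean(0);print(m,np.degrees(np.arctan2(*(p[0]-p[1])[1::-1])),np.linalg.norm(p[0]-p[1]))
s=r.get_state();print(s["time_s"],(m-s["tcp_pos"])*100,s["eef_rot"])
```

```text
[ 0.4684265  -0.29152753  0.028     ] 22.00915758088082 0.038969128468036865
4.55 [  2.0760245    1.0019542  -14.89512497] [ 1.79977484e+02 -3.38551329e-02  2.19620914e+01]
```

servo_tool([
  {"dx": 2.1, "dy": 1.0, "dz": -3, "spin": 0, "grip": 100},
  {"dx": 2.1, "dy": 1.0, "dz": -7, "spin": 0, "grip": 100},
  {"dx": 2.1, "dy": 1.0, "dz": -11, "spin": 0, "grip": 100},
  {"dx": 2.1, "dy": 1.0, "dz": -14, "spin": 0, "grip": 100},
  {"dx": 2.1, "dy": 1.0, "dz": -16, "spin": 0, "grip": 100},
  {"dx": 2.1, "dy": 1.0, "dz": -17.1, "spin": 0, "grip": 100},
  {"dx": 2.1, "dy": 1.0, "dz": -17.1, "spin": 0, "grip": 100},
  {"dx": 2.1, "dy": 1.0, "dz": -17.1, "spin": 0, "grip": 40},
  {"dx": 2.1, "dy": 1.0, "dz": -17.1, "spin": 0, "grip": 40},
  {"dx": 2.1, "dy": 1.0, "dz": -17.1, "spin": 0, "grip": 40},
], squeeze=40)

```text
time_s: 5.38
tcp_pos: [0.4693, -0.2927, 0.007]
eef_rot: [179.9, -0.1, 21.9]
contact_force: [-0.3, 0.1, 0.4]
gripper_width: 0.0728
```

servo_tool([
  {"dx": 0, "dy": 0, "dz": 0, "spin": 0, "grip": 40},
  {"dx": 0, "dy": 0, "dz": 0, "spin": 0, "grip": 40},
  {"dx": 0, "dy": 0, "dz": 0, "spin": 0, "grip": 40},
  {"dx": 0, "dy": 0, "dz": 0, "spin": 0, "grip": 40},
  {"dx": 0, "dy": 0, "dz": 0, "spin": 0, "grip": 40},
  {"dx": 0, "dy": 0, "dz": 0, "spin": 0, "grip": 40},
  {"dx": 0, "dy": 0, "dz": 0, "spin": 0, "grip": 40},
  {"dx": 0, "dy": 0, "dz": 0, "spin": 0, "grip": 40},
  {"dx": 0, "dy": 0, "dz": 0, "spin": 0, "grip": 40},
  {"dx": 0, "dy": 0, "dz": 0, "spin": 0, "grip": 40},
])

```text
time_s: 6.22
tcp_pos: [0.4686, -0.2928, 0.0064]
eef_rot: [180.0, -0.1, 21.9]
contact_force: [-1.0, 0.5, 6.7]
gripper_width: 0.0556
```

servo_tool([
  {"dx": 0, "dy": 0, "dz": 3, "spin": 0, "grip": 40},
  {"dx": 0, "dy": 0, "dz": 6, "spin": 0, "grip": 40},
  {"dx": 0.1, "dy": 2, "dz": 9, "spin": 0, "grip": 40},
  {"dx": 0.1, "dy": 5.5, "dz": 10, "spin": -0.1, "grip": 40},
  {"dx": 0.1, "dy": 9, "dz": 10, "spin": -0.2, "grip": 40},
  {"dx": 0.1, "dy": 13, "dz": 10, "spin": -0.298, "grip": 40},
  {"dx": 0.1, "dy": 17, "dz": 10, "spin": -0.298, "grip": 40},
  {"dx": 0.1, "dy": 21, "dz": 10, "spin": -0.298, "grip": 40},
  {"dx": 0.1, "dy": 24, "dz": 10, "spin": -0.298, "grip": 40},
  {"dx": 0.13, "dy": 26.8, "dz": 10, "spin": -0.298, "grip": 40},
])

```text
time_s: 7.05
tcp_pos: [0.4678, -0.0228, 0.1048]
eef_rot: [-180.0, 0.1, 4.8]
contact_force: [0.5, -0.2, -6.6]
gripper_width: 0.0555
```

Run:
```python
from h import *
for i in range(6): r.capture("wrist")
s=r.get_state();print(s["time_s"],s["tcp_pos"],s["eef_rot"],s["contact_force"],s["gripper_width"])
c=r.get_calibration("wrist");im=r.capture("wrist")
np.save("pics/w5.npy",c["extrinsics"])
cv2.imwrite("pics/w5.png",cv2.resize(im[100:300,160:360],None,fx=3,fy=3,interpolation=cv2.INTER_CUBIC))
t=s["tcp_pos"];q=[t[0],t[1],np.radians(s["eef_rot"][2])];z=(t[2]-.0064)
print("block corners pred",proj(place(box(30,55,-28,28,48,48)[::2]+[0,0,z],q),c,True).round(1).tolist())
print("holes",proj(place(np.array([[.02,0,.028+z],[-.02,0,.028+z]]),q),c,True).round(1).tolist())
print("peg",proj(place(np.array([[.02,0,.056],[.02,0,.04]]),[.4699,-.0244,np.radians(4.9)]),c,True).round(1).tolist())
```

```text
7.35 [ 0.46855943 -0.02516227  0.1049572 ] [1.79991450e+02 9.77325761e-02 4.73991370e+00] [ 0.58232073 -0.11982199 -6.58335354] 0.05568298034056658
block corners pred [[327.1, 197.2], [192.4, 197.1], [330.1, 136.9], [189.7, 136.8]]
holes [[259.6, 205.4], [259.5, 276.5]]
peg [[258.3, 172.7], [258.3, 168.4]]
```

View pics/w5.png

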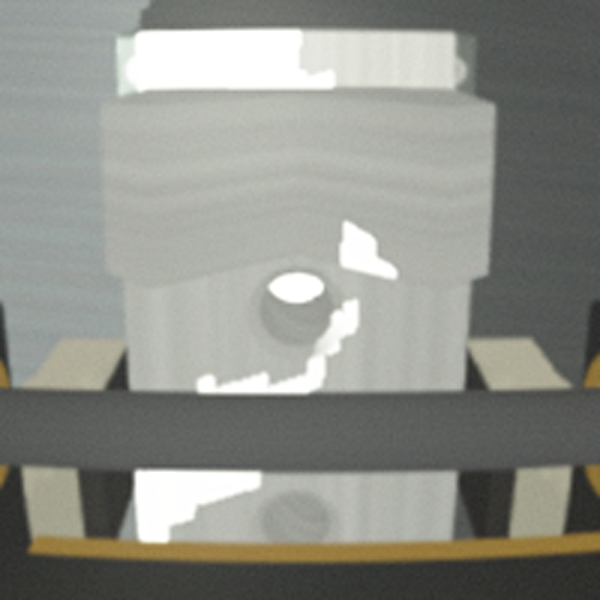

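Wrist view with the block held: the front hole top is at about (259,201.7) px and the rear at (259,273.3), and the pads grip the waist. The rows differ by 3–4 px from the prediction, so I check for slip or shift before lowering.

Run:
```python
from h import *
from scipy.optimize import least_squares
s=r.get_state();t=s["tcp_pos"];print(s["time_s"],t,s["eef_rot"],s["gripper_width"])
c=dict(K=np.load("pics/K.npy"),extrinsics=np.load("pics/w5.npy"));yaw=np.radians(4.85)
obj=np.array([[20,0,28],[-20,0,28],[30,28,28],[30,-28,28],[55,28,48],[55,-28,48],[30,28,48],[30,-28,48]])/1000
cr=np.array([[297,305],[297,520],[126,285],[473,280],[103,100],[495,100],[108,275],[490,272]])
px=(cr+.5)/3-.5+[160,100]
z0=t[2]-.0064
f=lambda d:proj(place(obj+[d[0],d[1],z0+d[2]],[t[0],t[1],yaw]),c,True)-px
print(f([0,0,0]).round(1).tolist())
for idx in([0,1],list(range(8))):
  o=least_squares(lambda d:np.r_[f(d)[idx].ravel(),np.array(d)*(100 if len(idx)<3 else 0)],[0,0,0]);print(idx,o.x.round(4),f(o.x).round(1).tolist())
ims=r.capture("scene");d=[d for d in r.cut_out("vblock","scene")]
for k in d: print(round(k["p"],2),k["extent"],ims[k["mask"]].mean(0).round())
print("fixture wrist cam says tcp offset",place(np.array([[0,0,0]]),[.4699-t[0],-.0244-t[1],0]))
```

```text
7.4 [ 0.46873524 -0.02540728  0.10504333] [1.79992477e+02 8.01411340e-02 4.70239511e+00] 0.0558790620735063
[[1.4, 3.8], [1.4, 3.3], [-0.0, -9.6], [1.1, -8.0], [-4.0, 3.5], [5.9, 3.4], [-2.8, 5.6], [4.7, 6.4]]
[0, 1] [ 0.0017  0.0007 -0.0006] [[-0.0, 0.0], [0.0, 0.0], [-1.4, -13.4], [-0.4, -11.8], [-5.6, -0.9], [4.0, -1.0], [-4.4, 1.2], [3.0, 2.0]]
[0, 1, 2, 3, 4, 5, 6, 7] [-0.0006  0.0004 -0.0051] [[0.5, 1.9], [0.6, -0.5], [1.1, -10.8], [-1.7, -9.3], [-2.2, 4.0], [2.0, 3.9], [-1.2, 3.7], [1.1, 4.5]]
0.97 [89.5, 149.5, 133.6, 197.5] [213. 117.  65.]
0.81 [79.4, 236.2, 139.1, 290.8] [43. 40. 41.]
0.7 [192.8, 219.8, 246.0, 266.8] [156. 127. 213.]
0.63 [244.9, 142.5, 274.3, 184.6] [192. 190. 190.]
fixture wrist cam says tcp offset [[0.00116476 0.00100728 0.        ]]
```

The lateral camera bias (~1.2 mm, shown by the centring grip) cancels out, and the tool is already within 1 mm of the target. I lower gently onto the peg tapers.

servo_tool([
  {"dx": 0, "dy": 0, "dz": -1.5, "spin": 0, "grip": 40},
  {"dx": 0, "dy": 0, "dz": -3, "spin": 0, "grip": 40},
  {"dx": 0.03, "dy": 0, "dz": -3.8, "spin": 0, "grip": 40},
  {"dx": 0.03, "dy": 0, "dz": -4.1, "spin": 0, "grip": 40},
  {"dx": 0.03, "dy": 0, "dz": -4.2, "spin": 0, "grip": 40},
  {"dx": 0.03, "dy": 0, "dz": -4.3, "spin": 0, "grip": 40},
  {"dx": 0.03, "dy": 0, "dz": -4.4, "spin": 0, "grip": 40},
  {"dx": 0.03, "dy": 0, "dz": -4.5, "spin": 0, "grip": 40},
  {"dx": 0.03, "dy": 0, "dz": -4.6, "spin": 0, "grip": 40},
  {"dx": 0.03, "dy": 0, "dz": -4.6, "spin": 0, "grip": 40},
])

```text
time_s: 8.33
tcp_pos: [0.4698, -0.0246, 0.0597]
eef_rot: [-180.0, -0.0, 4.8]
contact_force: [-0.1, 0.2, -7.1]
gripper_width: 0.0557
```

No contact force with the peg tips about 2.7 mm inside the holes. Continuing.

servo_tool([
  {"dx": 0, "dy": 0, "dz": -0.1, "spin": 0, "grip": 40},
  {"dx": 0, "dy": 0, "dz": -0.2, "spin": 0, "grip": 40},
  {"dx": 0, "dy": 0, "dz": -0.3, "spin": 0, "grip": 40},
  {"dx": 0, "dy": 0, "dz": -0.4, "spin": 0, "grip": 40},
  {"dx": 0, "dy": 0, "dz": -0.5, "spin": 0, "grip": 40},
  {"dx": 0, "dy": 0, "dz": -0.6, "spin": 0, "grip": 40},
  {"dx": 0, "dy": 0, "dz": -0.7, "spin": 0, "grip": 40},
  {"dx": 0, "dy": 0, "dz": -0.8, "spin": 0, "grip": 40},
  {"dx": 0, "dy": 0, "dz": -0.8, "spin": 0, "grip": 40},
  {"dx": 0, "dy": 0, "dz": -0.8, "spin": 0, "grip": 40},
])

```text
time_s: 9.17
tcp_pos: [0.4697, -0.0247, 0.0515]
eef_rot: [180.0, 0.0, 4.8]
contact_force: [-0.1, 0.6, -7.0]
gripper_width: 0.0556
```

servo_tool([
  {"dx": 0, "dy": 0, "dz": -0.1, "spin": 0, "grip": 40},
  {"dx": 0, "dy": 0, "dz": -0.2, "spin": 0, "grip": 40},
  {"dx": 0, "dy": 0, "dz": -0.3, "spin": 0, "grip": 40},
  {"dx": 0, "dy": 0, "dz": -0.4, "spin": 0, "grip": 40},
  {"dx": 0, "dy": 0, "dz": -0.45, "spin": 0, "grip": 40},
  {"dx": 0, "dy": 0, "dz": -0.5, "spin": 0, "grip": 40},
  {"dx": 0, "dy": 0, "dz": -0.55, "spin": 0, "grip": 40},
  {"dx": 0, "dy": 0, "dz": -0.55, "spin": 0, "grip": 40},
  {"dx": 0, "dy": 0, "dz": -0.55, "spin": 0, "grip": 40},
  {"dx": 0, "dy": 0, "dz": -0.55, "spin": 0, "grip": 40},
])

```text
time_s: 10.0
tcp_pos: [0.4702, -0.0246, 0.0464]
eef_rot: [180.0, -0.0, 4.8]
contact_force: [-0.8, -0.8, -0.5]
gripper_width: 0.0559
```

The plate now carries the weight at exactly the predicted height, so I release and lift off.

servo_tool([
  {"dx": 0, "dy": 0, "dz": 0, "spin": 0, "grip": 100},
  {"dx": 0, "dy": 0, "dz": 0, "spin": 0, "grip": 100},
  {"dx": 0, "dy": 0, "dz": 0, "spin": 0, "grip": 100},
  {"dx": 0, "dy": 0, "dz": 0, "spin": 0, "grip": 100},
  {"dx": 0, "dy": 0, "dz": 0, "spin": 0, "grip": 100},
  {"dx": 0, "dy": 0, "dz": 0, "spin": 0, "grip": 100},
  {"dx": 0, "dy": 0, "dz": 3, "spin": 0, "grip": 100},
  {"dx": 0, "dy": 0, "dz": 6, "spin": 0, "grip": 100},
  {"dx": -1, "dy": 0, "dz": 10, "spin": 0, "grip": 100},
  {"dx": -2.2, "dy": 0, "dz": 14, "spin": 0, "grip": 100},
])

```text
time_s: 10.83
tcp_pos: [0.4472, -0.0249, 0.187]
eef_rot: [180.0, 0.1, 4.8]
contact_force: [1.4, 0.4, 0.6]
gripper_width: 0.0875
```

Run:
```python
from h import *
for i in range(4): r.capture("wrist")
s=r.get_state();print(s["time_s"],s["tcp_pos"],s["eef_rot"],s["contact_force"],s["gripper_width"])
c=r.get_calibration("wrist");im=r.capture("wrist");a=r.capture("scene")
q=[.4702,-.0246,np.radians(4.8)]
print("tops z=.088",proj(place(box(-55,55,-28,28,88,88)[::2],q),c,True).round(1).tolist(),"holes",proj(place(np.array([[.02,0,.068],[-.02,0,.068]]),q),c,True).round(1).tolist())
A=cv2.resize(im[60:260,160:360],(400,400),interpolation=cv2.INTER_CUBIC);B=cv2.resize(a[120:220,210:310],(400,400),interpolation=cv2.INTER_CUBIC)
cv2.imwrite("pics/w6.png",np.hstack([A,B]))
```

```text
11.0333 [ 0.44819738 -0.02432779  0.18742347] [-179.92381039   -0.20899071    4.77241069] [-0.75481286 -0.20462761 -0.15751359] 0.08758992790512604
tops z=.088 [[291.7, 219.8], [231.3, 219.8], [294.4, 98.4], [229.2, 98.2]] holes [[261.6, 136.4], [261.5, 178.2]]
```

View pics/w6.png

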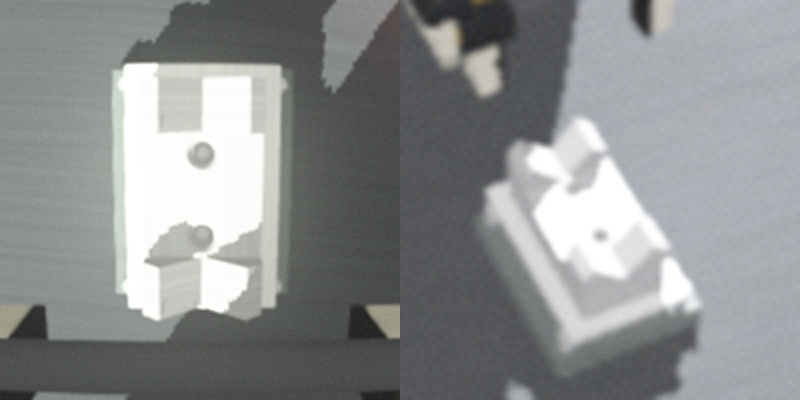

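The V-block sits flat on the plate with a peg in each hole (wrist crop (201,153) and (201,236)), and the along-x position matches the prediction. Now the shaft.

servo_tool([
  {"dx": 8.9, "dy": 27, "dz": -6, "spin": -0.109, "grip": 100},
  {"dx": 8.9, "dy": 27, "dz": -6, "spin": -0.109, "grip": 100},
  {"dx": 8.9, "dy": 27, "dz": -6, "spin": -0.109, "grip": 100},
  {"dx": 8.9, "dy": 27, "dz": -6, "spin": -0.109, "grip": 100},
  {"dx": 8.9, "dy": 27, "dz": -6, "spin": -0.109, "grip": 100},
  {"dx": 8.9, "dy": 27, "dz": -6, "spin": -0.109, "grip": 100},
  {"dx": 8.9, "dy": 27, "dz": -6, "spin": -0.109, "grip": 100},
  {"dx": 8.9, "dy": 27, "dz": -6, "spin": -0.109, "grip": 100},
  {"dx": 8.9, "dy": 27, "dz": -6, "spin": -0.109, "grip": 100},
  {"dx": 8.9, "dy": 27, "dz": -6, "spin": -0.109, "grip": 100},
])

```text
time_s: 11.97
tcp_pos: [0.5359, 0.2448, 0.1238]
eef_rot: [179.8, 0.2, -1.5]
contact_force: [-0.8, -0.4, 0.3]
gripper_width: 0.0878
```

Run:
```python
from h import *
for i in range(4): r.capture("wrist")
s=r.get_state();print(s["time_s"],s["tcp_pos"],s["eef_rot"],s["contact_force"])
c=r.get_calibration("wrist");im=r.capture("wrist");cv2.imwrite("pics/w7raw.png",im)
for d in r.cut_out("shaft","wrist")[:2]: print(round(d["p"],2),d["extent"],np.round(fit("shaft",[(d["mask"],c,True)]),4))
p=proj(place(M["shaft"],[.537,.245,np.radians(-1.46)]),c,True);print(p.min(0),p.max(0))
```

```text
12.1667 [0.53664464 0.24435256 0.12612269] [-1.79998366e+02 -9.24490883e-04 -1.53755391e+00] [-0.29396408  0.08123929  0.63216217]
0.66 [236.0, 100.4, 278.9, 271.6] [ 0.5365  0.2463 -1.3861  0.2304]
[238.00642887  98.11029203] [278.37403622 270.01602402]
```

servo_tool([
  {"dx": -0.05, "dy": 0.05, "dz": -3, "spin": 0, "grip": 100},
  {"dx": -0.05, "dy": 0.05, "dz": -6, "spin": 0, "grip": 100},
  {"dx": -0.05, "dy": 0.05, "dz": -8.5, "spin": 0, "grip": 100},
  {"dx": -0.05, "dy": 0.05, "dz": -10.5, "spin": 0, "grip": 100},
  {"dx": -0.05, "dy": 0.05, "dz": -11.4, "spin": 0, "grip": 100},
  {"dx": -0.05, "dy": 0.05, "dz": -11.4, "spin": 0, "grip": 100},
  {"dx": -0.05, "dy": 0.05, "dz": -11.4, "spin": 0, "grip": 100},
  {"dx": -0.05, "dy": 0.05, "dz": -11.4, "spin": 0, "grip": 60},
  {"dx": -0.05, "dy": 0.05, "dz": -11.4, "spin": 0, "grip": 44},
  {"dx": -0.05, "dy": 0.05, "dz": -11.4, "spin": 0, "grip": 20},
], squeeze=50)

```text
time_s: 13.1
tcp_pos: [0.5369, 0.2464, 0.0133]
eef_rot: [-179.9, -0.1, -1.5]
contact_force: [0.4, 0.2, 0.1]
gripper_width: 0.073
```

servo_tool([
  {"dx": 0, "dy": 0, "dz": 0, "spin": 0, "grip": 20},
  {"dx": 0, "dy": 0, "dz": 0, "spin": 0, "grip": 20},
  {"dx": 0, "dy": 0, "dz": 0, "spin": 0, "grip": 20},
  {"dx": 0, "dy": 0, "dz": 0, "spin": 0, "grip": 20},
  {"dx": 0, "dy": 0, "dz": 0, "spin": 0, "grip": 20},
  {"dx": 0, "dy": 0, "dz": 0, "spin": 0, "grip": 20},
  {"dx": 0, "dy": 0, "dz": 0, "spin": 0, "grip": 20},
  {"dx": 0, "dy": 0, "dz": 0, "spin": 0, "grip": 20},
  {"dx": 0, "dy": 0, "dz": 0, "spin": 0, "grip": 20},
  {"dx": 0, "dy": 0, "dz": 0, "spin": 0, "grip": 20},
])

```text
time_s: 13.93
tcp_pos: [0.5362, 0.2458, 0.012]
eef_rot: [180.0, 0.0, -1.5]
contact_force: [0.3, 0.2, -0.7]
gripper_width: 0.0328
```

servo_tool([
  {"dx": 0, "dy": 0, "dz": 2, "spin": 0, "grip": 20},
  {"dx": 0, "dy": 0, "dz": 5, "spin": 0, "grip": 20},
  {"dx": 0, "dy": 0, "dz": 8, "spin": 0, "grip": 20},
  {"dx": 0, "dy": -1, "dz": 11, "spin": 0, "grip": 20},
  {"dx": -1, "dy": -4, "dz": 12, "spin": 0.02, "grip": 20},
  {"dx": -2, "dy": -8, "dz": 12, "spin": 0.04, "grip": 20},
  {"dx": -3, "dy": -12, "dz": 12, "spin": 0.06, "grip": 20},
  {"dx": -4, "dy": -16, "dz": 12, "spin": 0.08, "grip": 20},
  {"dx": -5, "dy": -20, "dz": 12, "spin": 0.1, "grip": 20},
  {"dx": -6, "dy": -23.5, "dz": 12, "spin": 0.11, "grip": 20},
])

```text
time_s: 14.77
tcp_pos: [0.4741, 0.0087, 0.1311]
eef_rot: [180.0, 0.1, 4.9]
contact_force: [1.3, -0.2, -5.4]
gripper_width: 0.033
```

servo_tool([
  {"dx": -0.6, "dy": -2.5, "dz": 0, "spin": 0, "grip": 20},
  {"dx": -0.6, "dy": -3.54, "dz": 0, "spin": 0, "grip": 20},
  {"dx": -0.6, "dy": -3.54, "dz": 0, "spin": 0, "grip": 20},
  {"dx": -0.6, "dy": -3.54, "dz": 0, "spin": 0, "grip": 20},
  {"dx": -0.6, "dy": -3.54, "dz": 0, "spin": 0, "grip": 20},
  {"dx": -0.6, "dy": -3.54, "dz": 0, "spin": 0, "grip": 20},
  {"dx": -0.6, "dy": -3.54, "dz": 0, "spin": 0, "grip": 20},
  {"dx": -0.6, "dy": -3.54, "dz": 0, "spin": 0, "grip": 20},
  {"dx": -0.6, "dy": -3.54, "dz": 0, "spin": 0, "grip": 20},
  {"dx": -0.6, "dy": -3.54, "dz": 0, "spin": 0, "grip": 20},
])

```text
time_s: 15.6
tcp_pos: [0.4703, -0.0242, 0.1319]
eef_rot: [-180.0, 0.0, 4.9]
contact_force: [-0.2, -0.9, -5.8]
gripper_width: 0.033
```

Run:
```python
from h import *
s=r.get_state();t=s["tcp_pos"];print(s["time_s"],t,s["eef_rot"],s["contact_force"],s["moment"],s["gripper_width"])
c=r.get_calibration("wrist");im=r.capture("wrist");b=r.capture("scene")
P=M["shaft"]-[0,0,.031]+[0,0,t[2]+.0188]
p=proj(place(P,[t[0],t[1],np.radians(s["eef_rot"][2])]),c,True);print("pred far end rows/cols",p[24:].min(0),p[24:].max(0))
for d in r.cut_out("shaft","wrist")[:2]: print(round(d["p"],2),d["extent"])
A=cv2.resize(im[60:260,160:360],(400,400),interpolation=cv2.INTER_CUBIC);B=cv2.resize(b[110:210,210:310],(400,400),interpolation=cv2.INTER_CUBIC)
cv2.imwrite("pics/w8.png",np.hstack([A,B]))
```

```text
15.6 [ 0.47034621 -0.02418742  0.13191921] [-1.79999684e+02  4.19870141e-03  4.85977700e+00] [-0.18584989 -0.89502679 -5.80186085] [-0.03892873 -0.03274507 -0.03799418] 0.0330232835194963
pred far end rows/cols [223.10460292  86.05797931] [296.3304535   91.67313109]
0.82 [218.8, 84.7, 298.8, 284.1]
0.33 [297.0, 123.3, 300.7, 164.3]
```

View pics/w8.png

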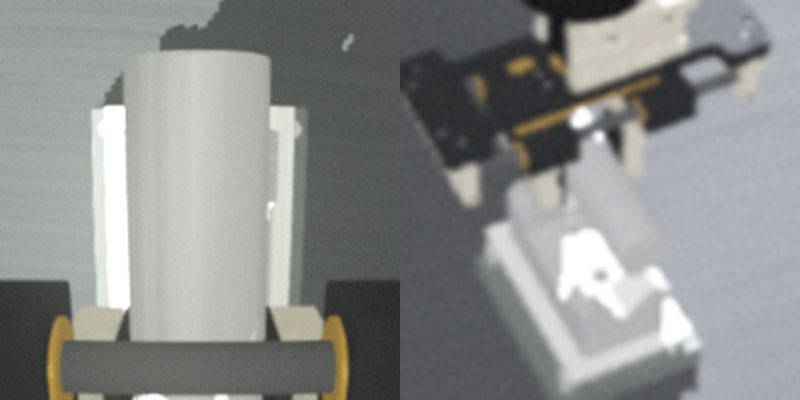

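The shaft is held level and straight: far end at wrist row ~85, 86 predicted. It is centred over the V-block. Lowering to just above contact.

servo_tool([
  {"dx": 0, "dy": -0.04, "dz": -2, "spin": 0, "grip": 20},
  {"dx": 0, "dy": -0.04, "dz": -3.5, "spin": 0, "grip": 20},
  {"dx": 0, "dy": -0.04, "dz": -4.5, "spin": 0, "grip": 20},
  {"dx": 0, "dy": -0.04, "dz": -5.0, "spin": 0, "grip": 20},
  {"dx": 0, "dy": -0.04, "dz": -5.2, "spin": 0, "grip": 20},
  {"dx": 0, "dy": -0.04, "dz": -5.4, "spin": 0, "grip": 20},
  {"dx": 0, "dy": -0.04, "dz": -5.5, "spin": 0, "grip": 20},
  {"dx": 0, "dy": -0.04, "dz": -5.6, "spin": 0, "grip": 20},
  {"dx": 0, "dy": -0.04, "dz": -5.6, "spin": 0, "grip": 20},
  {"dx": 0, "dy": -0.04, "dz": -5.6, "spin": 0, "grip": 20},
])

```text
time_s: 16.58
tcp_pos: [0.4705, -0.0249, 0.0763]
eef_rot: [-180.0, -0.0, 4.8]
contact_force: [0.4, -0.6, -5.7]
gripper_width: 0.0331
```

servo_tool([
  {"dx": 0, "dy": 0, "dz": -0.05, "spin": 0, "grip": 20},
  {"dx": 0, "dy": 0, "dz": -0.1, "spin": 0, "grip": 20},
  {"dx": 0, "dy": 0, "dz": -0.15, "spin": 0, "grip": 20},
  {"dx": 0, "dy": 0, "dz": -0.2, "spin": 0, "grip": 20},
  {"dx": 0, "dy": 0, "dz": -0.25, "spin": 0, "grip": 20},
  {"dx": 0, "dy": 0, "dz": -0.3, "spin": 0, "grip": 20},
  {"dx": 0, "dy": 0, "dz": -0.35, "spin": 0, "grip": 20},
  {"dx": 0, "dy": 0, "dz": -0.4, "spin": 0, "grip": 20},
  {"dx": 0, "dy": 0, "dz": -0.4, "spin": 0, "grip": 20},
  {"dx": 0, "dy": 0, "dz": -0.4, "spin": 0, "grip": 20},
])

```text
time_s: 17.42
tcp_pos: [0.4706, -0.0248, 0.0722]
eef_rot: [-180.0, -0.0, 4.8]
contact_force: [-0.8, 1.8, -1.2]
gripper_width: 0.0326
```

servo_tool([
  {"dx": 0, "dy": 0.01, "dz": -0.05, "spin": 0, "grip": 20},
  {"dx": 0, "dy": 0.02, "dz": -0.1, "spin": 0, "grip": 20},
  {"dx": 0, "dy": 0.03, "dz": -0.15, "spin": 0, "grip": 20},
  {"dx": 0, "dy": 0.03, "dz": -0.2, "spin": 0, "grip": 20},
  {"dx": 0, "dy": 0.03, "dz": -0.25, "spin": 0, "grip": 20},
  {"dx": 0, "dy": 0.03, "dz": -0.3, "spin": 0, "grip": 20},
  {"dx": 0, "dy": 0.03, "dz": -0.3, "spin": 0, "grip": 20},
  {"dx": 0, "dy": 0.03, "dz": -0.3, "spin": 0, "grip": 20},
  {"dx": 0, "dy": 0.03, "dz": -0.3, "spin": 0, "grip": 20},
  {"dx": 0, "dy": 0.03, "dz": -0.3, "spin": 0, "grip": 20},
])

```text
time_s: 18.25
tcp_pos: [0.4706, -0.0248, 0.0694]
eef_rot: [180.0, -0.0, 4.8]
contact_force: [-1.0, -1.2, 5.8]
gripper_width: 0.0328
```

Run:
```python
from h import *
for i in range(5):
    s=r.get_state();print(s["tcp_pos"].round(4),s["eef_rot"].round(2),s["contact_force"].round(1),s["moment"].round(3)); r.capture("top")
```

```text
[ 0.4706 -0.0248  0.0694] [ 1.7999e+02 -4.0000e-02  4.8400e+00] [-1.  -1.2  5.8] [-0.521  0.525 -0.004]
[ 0.4706 -0.0248  0.0693] [ 1.7999e+02 -3.0000e-02  4.8400e+00] [-0.8 -1.4  6.5] [-0.561  0.428 -0.11 ]
[ 0.4706 -0.0247  0.0694] [ 1.7999e+02 -4.0000e-02  4.8400e+00] [-0.9 -1.5  5.2] [-0.52   0.466 -0.022]
[ 0.4706 -0.0247  0.0694] [ 1.7999e+02 -4.0000e-02  4.8400e+00] [-1.8 -0.6  5.6] [-0.557  0.486 -0.042]
[ 0.4706 -0.0248  0.0694] [ 1.7999e+02 -3.0000e-02  4.8400e+00] [-1.  -1.5  5.6] [-0.48   0.402 -0.065]
```

servo_tool([
  {"dx": 0.01, "dy": -0.01, "dz": -0.06, "spin": 0, "grip": 20},
  {"dx": 0.01, "dy": -0.01, "dz": -0.12, "spin": 0, "grip": 20},
  {"dx": 0.01, "dy": -0.01, "dz": -0.18, "spin": 0, "grip": 20},
  {"dx": 0.01, "dy": -0.01, "dz": -0.24, "spin": 0, "grip": 20},
  {"dx": 0.01, "dy": -0.01, "dz": -0.3, "spin": 0, "grip": 20},
  {"dx": 0.01, "dy": -0.01, "dz": -0.35, "spin": 0, "grip": 20},
  {"dx": 0.01, "dy": -0.01, "dz": -0.38, "spin": 0, "grip": 20},
  {"dx": 0.01, "dy": -0.01, "dz": -0.38, "spin": 0, "grip": 20},
  {"dx": 0.01, "dy": -0.01, "dz": -0.38, "spin": 0, "grip": 20},
  {"dx": 0.01, "dy": -0.01, "dz": -0.38, "spin": 0, "grip": 20},
])

```text
time_s: 19.33
tcp_pos: [0.4707, -0.0248, 0.0661]
eef_rot: [180.0, -0.0, 4.9]
contact_force: [-4.7, -0.3, 13.0]
gripper_width: 0.0328
```

Run:
```python
from h import *
F=[]
for i in range(5):
    s=r.get_state();F.append(np.r_[s["contact_force"],s["moment"]]); r.capture("top")
print(np.mean(F,0).round(2),s["tcp_pos"],s["eef_rot"],s["gripper_width"],s["time_s"])
c=r.get_calibration("wrist");im=r.capture("wrist");b=r.capture("scene")
for n in("shaft","vblock"):
  for d in r.cut_out(n,"wrist")[:2]: print(n,round(d["p"],2),d["extent"])
t=s["tcp_pos"];q=[t[0],t[1],np.radians(4.84)]
print("pred shaft end",proj(place(np.array([[75,0,18.8+17]])/1000+[0,0,t[2]],q),c,True),"block end top",proj(place(np.array([[55,24,-52+48+18.8],[55,-24,14.8]])/1000+[0,0,t[2]],[.4702,-.0246,q[2]]),c,True))
A=cv2.resize(im[60:260,160:360],(400,400),interpolation=cv2.INTER_CUBIC);B=cv2.resize(b[110:210,210:310],(400,400),interpolation=cv2.INTER_CUBIC)
cv2.imwrite("pics/w9.png",np.hstack([A,B]))
```

```text
[-4.640e+00 -2.800e-01  1.329e+01  1.000e-02  1.650e+00 -9.000e-02] [ 0.47063605 -0.0248057   0.0660984 ] [ 1.79988993e+02 -4.17576553e-02  4.84917090e+00] 0.03276753699015175 19.5333
shaft 0.63 [221.0, 83.9, 300.4, 286.7]
vblock 0.8 [379.8, 0.0, 509.8, 142.0]
vblock 0.67 [200.7, 125.6, 317.7, 283.6]
pred shaft end [[260.03607478  86.1766606 ]] block end top [[209.81036849 132.64527851]
 [308.67577155 132.7639455 ]]
```

View pics/w9.png

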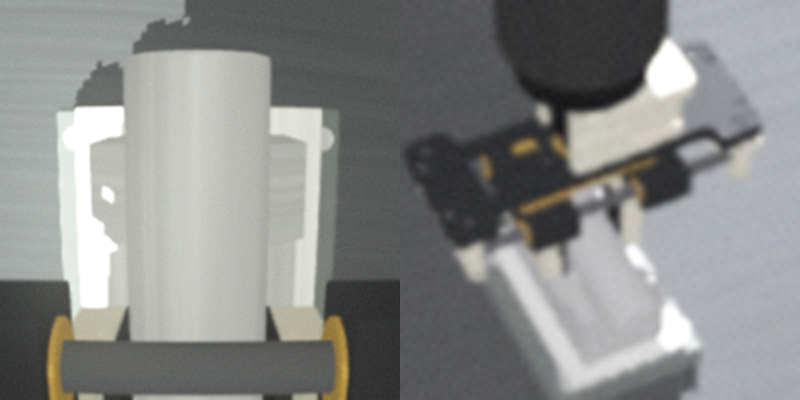

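The picture shows the shaft lying centred in the V, with the grip holding. Fy ≈ 0, so both faces bear evenly. There is −4.6 N along x from my 0.1 mm nudge, so I take that back and add a little press.

servo_tool([
  {"dx": -0.006, "dy": -0.002, "dz": -0.02, "spin": 0, "grip": 20},
  {"dx": -0.012, "dy": -0.002, "dz": -0.05, "spin": 0, "grip": 20},
  {"dx": -0.012, "dy": -0.002, "dz": -0.05, "spin": 0, "grip": 20},
  {"dx": -0.012, "dy": -0.002, "dz": -0.05, "spin": 0, "grip": 20},
  {"dx": -0.012, "dy": -0.002, "dz": -0.05, "spin": 0, "grip": 20},
  {"dx": -0.012, "dy": -0.002, "dz": -0.05, "spin": 0, "grip": 20},
  {"dx": -0.012, "dy": -0.002, "dz": -0.05, "spin": 0, "grip": 20},
  {"dx": -0.012, "dy": -0.002, "dz": -0.05, "spin": 0, "grip": 20},
  {"dx": -0.012, "dy": -0.002, "dz": -0.05, "spin": 0, "grip": 20},
  {"dx": -0.012, "dy": -0.002, "dz": -0.05, "spin": 0, "grip": 20},
])

```text
time_s: 20.62
tcp_pos: [0.4707, -0.0248, 0.0657]
eef_rot: [180.0, -0.1, 4.9]
contact_force: [-5.0, 1.1, 15.6]
gripper_width: 0.0327
```

```bash
cat > f.py <<'E'
from h import *
F=[]
for i in range(5):
    s=r.get_state();F.append(np.r_[s["contact_force"],s["moment"]]); r.capture("top")
print(np.mean(F,0).round(2),s["tcp_pos"],s["eef_rot"],s["gripper_width"],s["time_s"])
E
python3 f.py
```

```text
[-4.89  0.61 14.91 -0.04  1.69 -0.09] [ 0.47065233 -0.02479394  0.06571997] [ 1.79991779e+02 -5.83614047e-02  4.84991294e+00] 0.03322451548793261 20.8167
```

Fz is 14.9 N and Fy ≈ 0.6 N. I'll relieve the remaining axial −5 N with a slightly larger −x shift.

servo_tool([
  {"dx": -0.01, "dy": 0, "dz": 0, "spin": 0, "grip": 20},
  {"dx": -0.02, "dy": 0, "dz": 0, "spin": 0, "grip": 20},
  {"dx": -0.03, "dy": 0, "dz": 0, "spin": 0, "grip": 20},
  {"dx": -0.04, "dy": 0, "dz": 0, "spin": 0, "grip": 20},
  {"dx": -0.04, "dy": 0, "dz": 0, "spin": 0, "grip": 20},
  {"dx": -0.04, "dy": 0, "dz": 0, "spin": 0, "grip": 20},
  {"dx": -0.04, "dy": 0, "dz": 0, "spin": 0, "grip": 20},
  {"dx": -0.04, "dy": 0, "dz": 0, "spin": 0, "grip": 20},
  {"dx": -0.04, "dy": 0, "dz": 0, "spin": 0, "grip": 20},
  {"dx": -0.04, "dy": 0, "dz": 0, "spin": 0, "grip": 20},
])

```text
time_s: 21.7
tcp_pos: [0.4707, -0.0247, 0.0658]
eef_rot: [180.0, -0.1, 4.9]
contact_force: [-3.5, 0.2, 14.2]
gripper_width: 0.0329
```

```bash
python3 f.py
```

```text
[-3.91 -0.25 14.28 -0.27  1.31 -0.05] [ 0.47065224 -0.02477474  0.06584712] [ 1.79988276e+02 -9.69841320e-02  4.86137049e+00] 0.033079579373650914 21.9
```

servo_tool([
  {"dx": -0.02, "dy": 0, "dz": -0.01, "spin": 0, "grip": 20},
  {"dx": -0.04, "dy": 0, "dz": -0.02, "spin": 0, "grip": 20},
  {"dx": -0.06, "dy": 0, "dz": -0.03, "spin": 0, "grip": 20},
  {"dx": -0.08, "dy": 0, "dz": -0.03, "spin": 0, "grip": 20},
  {"dx": -0.1, "dy": 0, "dz": -0.03, "spin": 0, "grip": 20},
  {"dx": -0.1, "dy": 0, "dz": -0.03, "spin": 0, "grip": 20},
  {"dx": -0.1, "dy": 0, "dz": -0.03, "spin": 0, "grip": 20},
  {"dx": -0.1, "dy": 0, "dz": -0.03, "spin": 0, "grip": 20},
  {"dx": -0.1, "dy": 0, "dz": -0.03, "spin": 0, "grip": 20},
  {"dx": -0.1, "dy": 0, "dz": -0.03, "spin": 0, "grip": 20},
])

```text
time_s: 22.78
tcp_pos: [0.4706, -0.0247, 0.0659]
eef_rot: [180.0, -0.2, 4.9]
contact_force: [-1.1, -3.7, 14.5]
gripper_width: 0.0329
```

```bash
python3 f.py
```

```text
[-0.97 -2.7  14.23 -0.9   0.4  -0.09] [ 0.47063633 -0.02475322  0.06590481] [179.98258164  -0.1930165    4.88002253] 0.032965650092497724 22.9833
```

Axial force is gone. A small lateral correction and slightly more press come next.

servo_tool([
  {"dx": 0, "dy": -0.01, "dz": -0.01, "spin": 0, "grip": 20},
  {"dx": 0, "dy": -0.02, "dz": -0.02, "spin": 0, "grip": 20},
  {"dx": 0, "dy": -0.025, "dz": -0.03, "spin": 0, "grip": 20},
  {"dx": 0, "dy": -0.025, "dz": -0.03, "spin": 0, "grip": 20},
  {"dx": 0, "dy": -0.025, "dz": -0.03, "spin": 0, "grip": 20},
  {"dx": 0, "dy": -0.025, "dz": -0.03, "spin": 0, "grip": 20},
  {"dx": 0, "dy": -0.025, "dz": -0.03, "spin": 0, "grip": 20},
  {"dx": 0, "dy": -0.025, "dz": -0.03, "spin": 0, "grip": 20},
  {"dx": 0, "dy": -0.025, "dz": -0.03, "spin": 0, "grip": 20},
  {"dx": 0, "dy": -0.025, "dz": -0.03, "spin": 0, "grip": 20},
])

```text
time_s: 23.87
tcp_pos: [0.4707, -0.0247, 0.0656]
eef_rot: [-180.0, -0.2, 4.9]
contact_force: [-1.2, -0.9, 14.2]
gripper_width: 0.033
```

```bash
python3 f.py
```

```text
[-1.57 -0.66 14.72 -0.3   0.67 -0.11] [ 0.47066085 -0.02476463  0.06563237] [179.99841405  -0.2016406    4.88348383] 0.03285362365516108 24.0667
```

Run:
```python
from h import *
r.capture("top")
for n in["hammer","rod_box","flange"]:
    D=r.cut_out(n,"top");print(n,[int(v) for v in D[0]["extent"]] if D else None)
s=r.get_state();print(s["contact_force"],s["tcp_pos"],s["time_s"]);print(r.close_job())
```

```text
hammer [133, 83, 166, 162]
rod_box [286, 112, 353, 137]
flange [219, 106, 252, 138]
[-1.81214732 -0.33681854 15.22089568] [ 0.47065143 -0.02476747  0.06563333] 24.3167
the job is handed in; nothing more can be done
None
```

The job is done and handed in at 24.3 s, with the shaft still gripped and pressed down in the V-block.

**V-block:** I picked the bare steel one; the blue, black and pink ones stayed untouched. It sits flat on the plate with both pegs in its holes. The wrist picture showed this after I let go, and the plate took its weight at the expected height.

**Shaft:** I took it from the chock and laid it in the V, centred to about 1–2 mm by the wrist view. I held it with 50 N squeeze.

**Last readings:**

| Check | Value |
|---|---|
| Press on the shaft | about 15 N (14.7 mean, 15.2 at hand-in) |
| Sideways force across the V | −0.3 to −0.7 N, so both faces bear nearly evenly |
| Force along the shaft | about −1.6 to −1.8 N, not fully removed |
| Plate sunk, judged from tool height | about 7.5 mm, against 7 mm expected |

**Bystanders:** The hammer and flange are where they were, to within a few pixels in the top view. The box's position was only compared with its first rough estimate, and the arm never went near it.

**Disagreements:**
- The wrist camera had a sideways bias of about 1.2 mm; I took it out using the grip's own centring.
- It also showed the held block 1.7 mm ahead of the tool, but the pegs went in without resistance.
- One move call was refused for a missing grip value, with no effect on the job.

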